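# Release and push back the shelf stop of the milk lane

## Task

The lane with the brown milk cartons needs refilling: press the red release on its sliding stop, keep it down and push the stop back along its bar, away from the cartons, until it is fully back at the rear end block. Then let go so that the release springs up, and move clear. Use the fingertips only: leave all the cartons, the can and the jar standing where they are, and leave the other lane's stop alone.

Things in the scene. Friction and masses are not known exactly. Their poses are not given: they have to be found in the camera images.
- lane_milk: shelf lane of the dark brown and cream milk cartons: fixed white base 340 (x) x 125 (y) x 6 mm, origin under its centre. +x is the lane's back, the way its stop is pushed back; -x its front, with a 40 mm lip and price card. Cartons stand between 34 mm high wire guides about y = -27 mm. An aluminium bar, toothed underneath, runs along x at y = +32 mm, 50-60 mm up, between black end blocks 66 mm high at x = +-161 mm
- stop_milk (a joint): how far the grey sliding stop of the brown lane stands back on its bar, m: 0 foremost, 0.120 fully back at the rear end block. A carriage 67 long x 44 wide with an 82 mm high paddle across the lane. A ratchet blocks it going back (10 mm play at most) unless the red release is held down; then it slides with 4 N friction, stays where left, and follows a finger dragged along on the release. Forward it clicks freely
- release_milk (a joint): how far the red release on the brown lane's stop is pressed, m: 0 up, 0.007 fully down. It frees the ratchet beyond about 0.004 and springs up when let go (2 N to start, 5.5 N fully down); it rests at 0, or at about 0.0035 where it happens to stand on a tooth
- milk_release_top (a point): centre of the top of the red release on the brown lane's stop, a flat pad 44 mm along the lane x 46 mm across, 100 mm above the table when up, 93 mm fully down. Its x axis points the way the stop is pushed back, z up. Moves with stop and release
- milk_shoulder (a point): on the brown lane's stop: mid-width point, 110 mm above the table, on the front face of the grey upright shoulder just behind the red release (23 mm behind the release's centre). The shoulder is 18 mm thick along the lane, 44 mm wide, its top 120 mm above the table. Pushing this face to its +x moves the stop back
- milk_carton0_mid (a point): centre of a loose drink carton of dark brown and cream milk carton kind, 37 (along the lane) x 48 x 84 mm tall, 130 g, standing in its lane, number 0 from the front; z up. Top 90 mm above the table
- milk_carton1_mid (a point): centre of a loose drink carton of dark brown and cream milk carton kind, 37 (along the lane) x 48 x 84 mm tall, 130 g, standing in its lane, number 1 from the front; z up. Top 90 mm above the table
- milk_carton2_mid (a point): centre of a loose drink carton of dark brown and cream milk carton kind, 37 (along the lane) x 48 x 84 mm tall, 130 g, standing in its lane, number 2 from the front; z up. Top 90 mm above the table
- lane_tea: shelf lane of the green and yellow tea cartons: fixed white base 340 (x) x 125 (y) x 6 mm, origin under its centre. +x is the lane's back, the way its stop is pushed back; -x its front, with a 40 mm lip and price card. Cartons stand between 34 mm high wire guides about y = -27 mm. An aluminium bar, toothed underneath, runs along x at y = +32 mm, 50-60 mm up, between black end blocks 66 mm high at x = +-161 mm
- stop_tea (a joint): how far the grey sliding stop of the green lane stands back on its bar, m: 0 foremost, 0.120 fully back at the rear end block. A carriage 67 long x 44 wide with an 82 mm high paddle across the lane. A ratchet blocks it going back (10 mm play at most) unless the red release is held down; then it slides with 4 N friction, stays where left, and follows a finger dragged along on the release. Forward it clicks freely
- release_tea (a joint): how far the red release on the green lane's stop is pressed, m: 0 up, 0.007 fully down. It frees the ratchet beyond about 0.004 and springs up when let go (2 N to start, 5.5 N fully down); it rests at 0, or at about 0.0035 where it happens to stand on a tooth
- tea_release_top (a point): centre of the top of the red release on the green lane's stop, a flat pad 44 mm along the lane x 46 mm across, 100 mm above the table when up, 93 mm fully down. Its x axis points the way the stop is pushed back, z up. Moves with stop and release
- tea_shoulder (a point): on the green lane's stop: mid-width point, 110 mm above the table, on the front face of the grey upright shoulder just behind the red release (23 mm behind the release's centre). The shoulder is 18 mm thick along the lane, 44 mm wide, its top 120 mm above the table. Pushing this face to its +x moves the stop back
- tea_carton0_mid (a point): centre of a loose drink carton of green and yellow tea carton kind, 37 (along the lane) x 48 x 84 mm tall, 130 g, standing in its lane, number 0 from the front; z up. Top 90 mm above the table
- tea_carton1_mid (a point): centre of a loose drink carton of green and yellow tea carton kind, 37 (along the lane) x 48 x 84 mm tall, 130 g, standing in its lane, number 1 from the front; z up. Top 90 mm above the table
- tea_carton2_mid (a point): centre of a loose drink carton of green and yellow tea carton kind, 37 (along the lane) x 48 x 84 mm tall, 130 g, standing in its lane, number 2 from the front; z up. Top 90 mm above the table
- can_mid (a point): centre of a loose tin can with a blue label, 73 mm in diameter, 85 mm tall, standing on the table to the right of the lanes; z up
- jar_mid (a point): centre of a loose jar with yellow label and red cap, 70 mm in diameter, 100 mm tall, standing on the table to the left of the lanes; z up
There are look-alikes about, which are no part of the job. Of the things shaped like the part that bears can_mid, the aluminium one is meant.

How it is judged:
By the outcome, as a careful person would: the job done as asked, in the order asked, and still so for the second after the job is handed in, with the robot touching nothing.
It also fails if it takes over 34 s, if anything falls off the work surface, if the arm or the gripper's body presses on something with over 40 N, if the wrist force passes 120 N, or if a joint passes its speed limit or range.

## Robot

A 6-joint arm with a two-finger parallel gripper is mounted at the origin on the work surface. World frame = base frame: x ahead of the robot, y to its left, z up, the work surface at z = 0. Lengths are in m, angles in rad, forces in N, time in s.
With the tool pointing down it reaches from about 0.275 to 0.825 m from the base axis. Payload 4.9 kg.
Tool frame: the origin (TCP) lies between the finger pads; the fingertips stand 14 mm ahead of it and the grasp point (between the pads) lies 5 mm behind it; z points along the fingers, y is the line along which they close (so a half turn about z gives the same grasp; the last joint's range is limited). The gripper opens to 85 mm and grips with 20 to 120 N. Pads are 22 mm wide; open, the fingers measure 114 mm over their backs; the gripper's body (76 mm by 85 mm) begins 54 mm behind the grasp point. The pads swing forward as they close: fully open they stand 13 mm farther back than shut.
Start: joints at [-1.245, 0.326, -0.193, 1.052, 0, 1.437], TCP at [0.244, -0.493, 0.245] pointing down, gripper open.
Joint ranges: [-2.65, 2.65], [-0.97, 1.79], [-1.3, 1.35], [-1.93, 2.1], [-1.47, 1.37], [-3.14, 3.14]. Speed limits (rad/s): [2.57, 2.57, 3.14, 3.14, 3.14, 3.14].

## Interface

Orientations are given as a 3x3 rotation matrix whose columns are the frame's x, y, z axes.
In Python, from rig import arm, eyes gives the robot as it stands. The module is installed in compiled form; this text tells all that it offers.
- The arm moves only by the shell command python3 -m jog 'ROWS' [OPENING] [FORCE]. ROWS is JSON, a list of rows, each an object with "xyz": the shift along the tool's x, y, z in cm, a list of three; "roll": the turn about the tool's z in rad. In form: [{"xyz": [dx, dy, dz], "roll": roll}, ...]. A call has 1 to 12 rows; each row is the pose to reach, as a shift and turn from the pose commanded when the call began, along the tool's axes at that moment; what a row does not reach only later rows make up. A row lasts 1/8 s, in which the tool goes at most 62.5 mm and 10.7 degrees, less where a joint would pass 70% of its speed; a pose out of reach is approached as far as the arm can. A call with a gripper value outside its range is refused whole. OPENING is the opening, from -1 (shut) to 1 (fully open), so that 0 is half open, set as the call begins (- or left out, the last holds). The fingers move at their own pace and stop on an object; FORCE is the grip in N (left out, the last holds). Time passes only in rows, so rows that repeat a pose let the fingers close. It gives the time, the measured TCP pose, the force, the opening and the grip force at its end, in the units of the state.
- arm.get_obs(): the state, without advancing time (a new reading comes with each control period).
- eyes.grab_frame(name): name is "scene" or "top" or "wrist"; returns a dict with "image" (480x640x3 uint8, red, green, blue), "vfov" (degrees; the focal length in pixels is half the picture's height over the tangent of half this angle, whatever the lens; pixels are square), "cx", "cy" (the principal point, pixels), "camera_from_world" (4x4, takes a point from world to camera coordinates); the wrist camera has in their place "T_tool_cam" (4x4, takes a point from camera to tool coordinates, whose origin is the TCP and whose axes are the flange's). Camera axes: x right, y down, z forward; pixel columns grow to the right and rows downward; lengths in m; the calibration is good to about 2 mm. A picture is of the moment at which its call begins: read the wrist's pose just before it. There is no depth.
- arm.hand_in(): hands the job in; it is judged then, once.
The state is a dict: "t": time; "joint_positions": joint angles; "joint_velocities": joint speeds; "effort": joint torques, N m; "tool_pos": TCP position; "ee_rot": TCP orientation; "ft_force": force on the tool from outside, world axes, zero at the start; "moment": the same for the moment, N m; "width": finger opening in m; "grasp_force": force on a finger pad.
Only numpy, scipy, OpenCV 4.12 (cv2) and the standard library are available. Lean on these libraries where they do the work, as an engineer would, in place of code of your own. Each camera call takes 0.05 s, during which the arm holds its last target. There are 200 camera calls.

## Working session

There is one attempt and no reset: what is moved stays moved. The work goes in short steps, Python scripts to look and compute and a shell command to move; the robot and the scene stay as the last step left them, time stands still between calls to the robot, and variables do not carry over. Pictures are saved under pics/ and viewed, at most 10 in all, crops included, and the job is handed in when it is done.

```bash
mkdir -p pics
cat > h.py <<'E'
import numpy as np, cv2
from rig import arm, eyes
def snap(n,f):
    d=eyes.grab_frame(n); cv2.imwrite('pics/'+f,d['image'][:,:,::-1]); return d
def ray(d,u,v,z,T=None):
    f=240/np.tan(np.radians(d['vfov'])/2)
    r=np.array([(u-d['cx'])/f,(v-d['cy'])/f,1])
    M=np.linalg.inv(d['camera_from_world']) if T is None else T
    o=M[:3,3]; w=M[:3,:3]@r
    return o+w*(z-o[2])/w[2]
E
python3 - <<'E'
from h import *
import pickle
o=arm.get_obs(); print(o['t'],o['tool_pos'],o['ee_rot'],o['width'])
D={n:snap(n,n+'0.png') for n in('scene','top')}
pickle.dump(D,open('d0.pkl','wb'))
for n in D: print(n,D[n]['vfov'],D[n]['cx'],D[n]['cy'],np.linalg.inv(D[n]['camera_from_world'])[:3,3])
d=D['top'];im=d['image'];h=cv2.cvtColor(im,cv2.COLOR_RGB2HSV)
m=(((h[...,0]<8)|(h[...,0]>172))&(h[...,1]>150)&(h[...,2]>80)).astype('uint8')
n,l,s,c=cv2.connectedComponentsWithStats(m)
for i in range(1,n):
    if s[i,4]>40: print(s[i],c[i],ray(d,*c[i],.1))
E
```

```text
0.0 [ 0.2438994  -0.49233722  0.24451073] [[ 8.96150287e-01  4.43750277e-01 -5.96203313e-04]
 [ 4.43750635e-01 -8.96148807e-01  1.63996179e-03]
 [ 1.93446612e-04 -1.73421783e-03 -9.99998478e-01]] 0.08534639103997857
scene 56.53589267131279 314.16946074899926 246.31457222850347 [ 0.86736771 -0.33393703  0.90891866]
top 47.03176241308383 314.9353046724953 236.1251187992528 [0.18035921 0.00464583 1.45826609]
[230 172  21  20 316] [240.19303797 181.76265823] [0.56814165 0.20026744 0.1       ]
[355 202  18  19 293] [362.9556314  211.37542662] [ 0.48130775 -0.10897739  0.1       ]
[ 58 205  54  29 979] [ 84.55158325 219.3340143 ] [0.48230055 0.59454659 0.1       ]
[167 204  24  24 464] [178.56034483 215.64655172] [0.48454805 0.35648457 0.1       ]
[  0 467  30  13 299] [ 12.06354515 474.0367893 ] [-0.12159632  0.73728037  0.1       ]
```

View pics/top0.png

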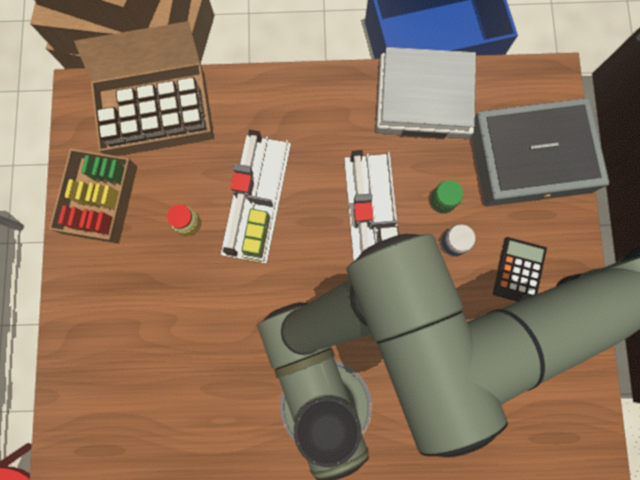

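View pics/scene0.png

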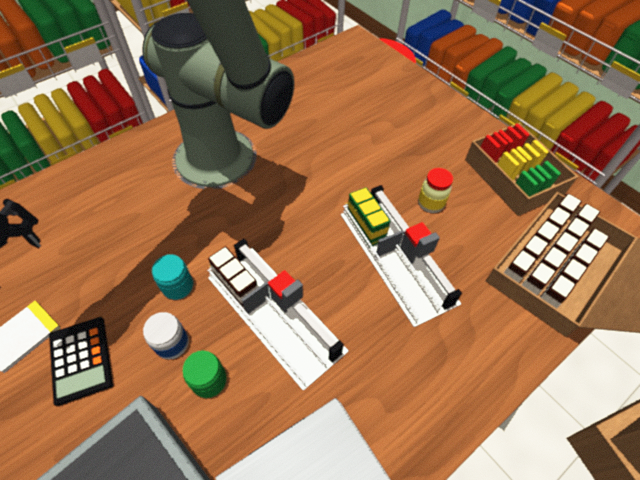

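Scene picture: brown/cream cartons at (232,268), with their red release at (285,286). The green lane's release is at (420,235), so it isn't the one. There are three can shapes at teal (172,278), bare metal/blue label (165,335) and green (205,374). The aluminium one at (165,335) is can_mid; I stay clear of all three.

Run:
```python
from h import *
import pickle
D=pickle.load(open('d0.pkl','rb'))
d=D['scene'];im=d['image'];h=cv2.cvtColor(im,cv2.COLOR_RGB2HSV)
cv2.imwrite('pics/crop1.png',cv2.resize(im[225:400,140:360,::-1],None,fx=3.4,fy=3.4,interpolation=cv2.INTER_CUBIC))
m=(((h[...,0]<8)|(h[...,0]>172))&(h[...,1]>150)&(h[...,2]>80)).astype('uint8')
n,l,s,c=cv2.connectedComponentsWithStats(m)
for i in range(1,n):
    if s[i,4]>100 and 250<s[i,0]<450: print('red',s[i],c[i],ray(d,*c[i],.1))
# base white mask in top view -> lane orientation; dark end blocks in top
k=(im.max(2)<45).astype('uint8'); n,l,s,c=cv2.connectedComponentsWithStats(k)
for i in range(1,n):
    if 20<s[i,4]<600 and 200<c[i,0]<360 and 220<c[i,1]<380: print('blk scene',s[i],c[i],ray(d,*c[i],.055))
d=D['top'];im=d['image']
k=(im.max(2)<50).astype('uint8'); n,l,s,c=cv2.connectedComponentsWithStats(k)
for i in range(1,n):
    if 20<s[i,4]<600 and 220<c[i,0]<400 and 120<c[i,1]<260: print('blk top',s[i],c[i],ray(d,*c[i],.06))
```

```text
red [ 277    0   58   38 1266] [309.43522907  14.22116904] [-0.26555265  0.54262703  0.1       ]
red [379  37  37  27 308] [399.34090909  48.23701299] [0.04986178 0.64414645 0.1       ]
red [427 167  27  23 470] [439.47021277 178.24042553] [0.48784722 0.35259504 0.1       ]
red [405 222  26  25 344] [417.1744186 232.4244186] [0.56711126 0.19637972 0.1       ]
red [268 270  27  29 379] [280.67810026 282.40633245] [ 0.48259756 -0.11438265  0.1       ]
blk scene [235 239  13  22 118] [239.89830508 249.33050847] [ 0.3350032  -0.12509131  0.055     ]
blk scene [235 282  21  15  78] [246.32051282 289.20512821] [ 0.42911138 -0.16991309  0.055     ]
blk scene [329 341  14  21 167] [335.37724551 350.97005988] [ 0.65289313 -0.10722298  0.055     ]
```

View pics/crop1.png

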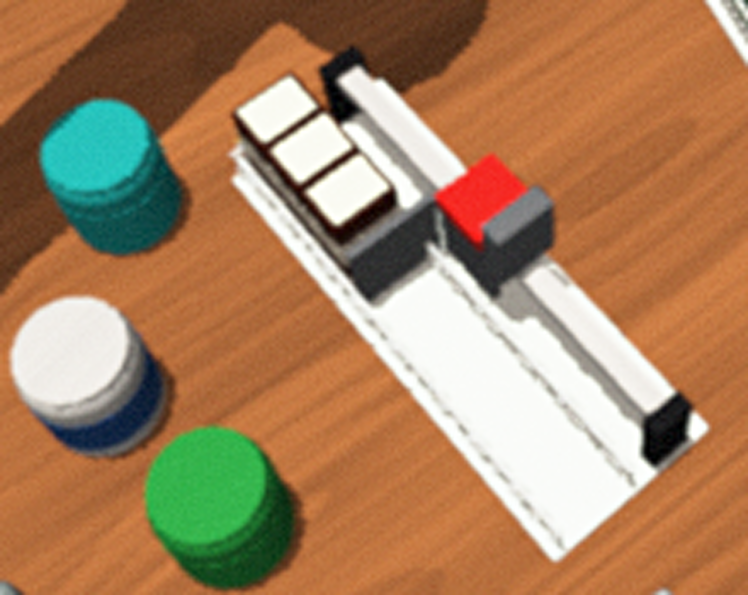

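The crop confirms it: three brown cartons, with the paddle and red pad at about (483,197) in the crop. The aluminium can with the blue label is left-centre and out of the way. I'll close the gripper, turn the tool along the lane (yaw about 3°) and hover.

```bash
python3 -m jog '[{"xyz":[4.8,-2.9,0],"roll":0.1},{"xyz":[9.6,-5.8,0],"roll":0.2},{"xyz":[14.4,-8.8,0],"roll":0.3},{"xyz":[19.2,-11.7,0],"roll":0.4},{"xyz":[24,-14.7,0],"roll":0.4},{"xyz":[28.8,-17.6,0],"roll":0.4},{"xyz":[33,-20.5,0],"roll":0.4},{"xyz":[36.2,-22.4,0],"roll":0.4},{"xyz":[37.3,-23.1,0],"roll":0.4},{"xyz":[37.3,-23.1,0],"roll":0.4},{"xyz":[37.3,-23.1,0],"roll":0.4}]' -1 40
python3 - <<'E'
from h import *
o=arm.get_obs(); d=snap('wrist','w1.png')
M=np.eye(4); M[:3,:3]=o['ee_rot']; M[:3,3]=o['tool_pos']; M=M@d['T_tool_cam']
print(o['ee_rot'].round(4).tolist(), M[:3,3])
h=cv2.cvtColor(d['image'],cv2.COLOR_RGB2HSV)
m=(((h[...,0]<8)|(h[...,0]>172))&(h[...,1]>150)&(h[...,2]>80)).astype('uint8')
n,l,s,c=cv2.connectedComponentsWithStats(m)
for i in range(1,n):
    if s[i,4]>200:
        r=cv2.minAreaRect(np.argwhere(l==i)[:,::-1].astype('float32'))
        print(s[i],c[i],ray(d,*c[i],.1,M)); b=cv2.boxPoints(r); print([ray(d,*p,.1,M)[:2].round(4).tolist() for p in b])
E
```

```text
t: 1.48
tool_pos: [0.4753, -0.1213, 0.2451]
ee_rot: [[0.998, 0.058, -0.001], [0.058, -0.998, -0.0], [-0.001, 0.0, -1.0]]
ft_force: [0.1, -0.3, -0.2]
width: -0.0003
grasp_force: 0.0
[[0.9983, 0.0584, -0.0007], [0.0584, -0.9983, -0.0003], [-0.0007, 0.0002, -1.0]] [ 0.55185984 -0.11731948  0.37333811]
[ 270  190   67   58 3651] [303.11175021 218.33168995] [ 0.48425567 -0.11090683  0.1       ]
[[0.5026, -0.0877], [0.5052, -0.1321], [0.4649, -0.135], [0.4622, -0.0886]]
```

View pics/w1.png

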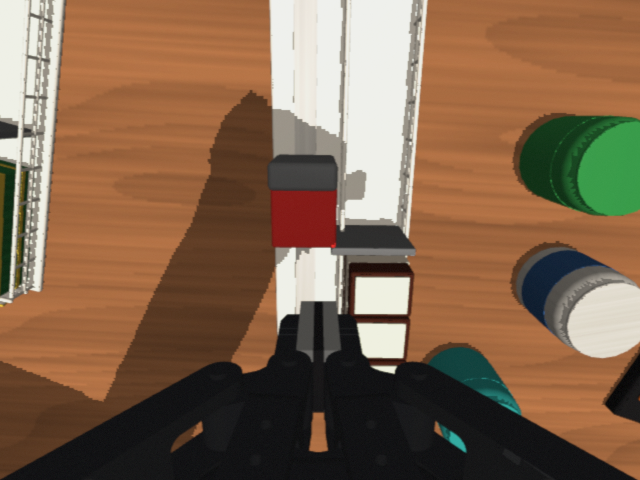

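The wrist view shows the brown lane's red pad at (303,218), just ahead of the shut fingers, with the grey shoulder above it at (303,172). Next I go over the pad and down to just above it.

```bash
python3 -m jog '[{"xyz":[1.7,-1.0,2],"roll":0},{"xyz":[1.7,-1.0,6],"roll":0},{"xyz":[1.7,-1.0,10],"roll":0},{"xyz":[1.7,-1.0,12],"roll":0},{"xyz":[1.7,-1.0,12.5],"roll":0},{"xyz":[1.7,-1.0,12.5],"roll":0},{"xyz":[1.7,-1.0,12.5],"roll":0}]'
python3 - <<'E'
from h import *
snap('wrist','w2.png');d=snap('scene','s2.png')
a=cv2.imread('pics/w2.png')[100:400,150:470];b=cv2.imread('pics/s2.png')[210:360,210:370]
cv2.imwrite('pics/c2.png',np.hstack([cv2.resize(a,(400,375)),cv2.resize(b,(400,375))]))
E
```

```text
t: 2.4
tool_pos: [0.4929, -0.11, 0.1214]
ee_rot: [[0.998, 0.059, 0.002], [0.059, -0.998, -0.001], [0.002, 0.001, -1.0]]
ft_force: [-0.4, -0.1, -0.1]
width: 0.0002
grasp_force: 0.0
```

View pics/c2.png

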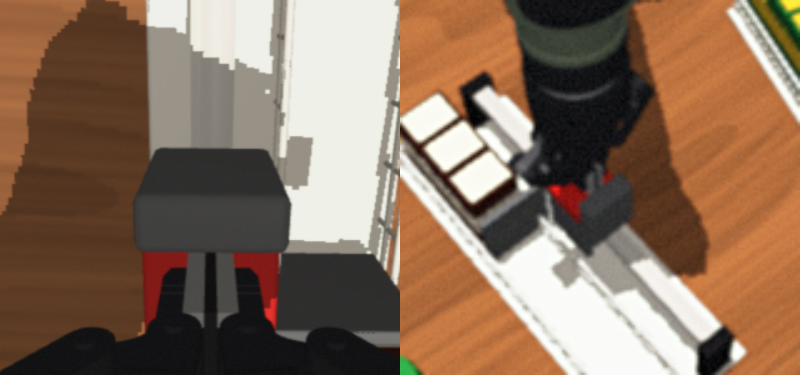

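Both views show the shut fingers centred over the red pad and in front of the shoulder, touching nothing. Now press.

```bash
python3 -m jog '[{"xyz":[0,0,0.5],"roll":0},{"xyz":[0,0,0.8],"roll":0},{"xyz":[0,0,1.1],"roll":0},{"xyz":[0,0,1.35],"roll":0},{"xyz":[0,0,1.35],"roll":0},{"xyz":[0,0,1.35],"roll":0}]'
```

```text
t: 3.25
tool_pos: [0.4922, -0.1093, 0.107]
ee_rot: [[0.998, 0.06, 0.0], [0.06, -0.998, 0.0], [0.0, -0.0, -1.0]]
ft_force: [-0.6, 1.5, 5.2]
width: -0.0
grasp_force: 2.6
```

5.2 N means about 6.4 mm of press, so it's released. Now push back.

```bash
python3 -m jog '[{"xyz":[0.4,0,0],"roll":0},{"xyz":[0.9,0,0.03],"roll":0},{"xyz":[1.4,0,0.03],"roll":0},{"xyz":[2.0,0,0.03],"roll":0},{"xyz":[2.7,0,0.03],"roll":0},{"xyz":[3.4,0,0.03],"roll":0},{"xyz":[4.1,0,0.03],"roll":0},{"xyz":[4.8,0,0.03],"roll":0},{"xyz":[5.5,0,0.03],"roll":0},{"xyz":[6,0,0.03],"roll":0},{"xyz":[6,0,0.03],"roll":0}]'
```

```text
t: 4.62
tool_pos: [0.5522, -0.1062, 0.107]
ee_rot: [[0.998, 0.06, -0.0], [0.06, -0.998, -0.001], [-0.0, 0.001, -1.0]]
ft_force: [-3.3, -1.6, 7.5]
width: -0.0002
grasp_force: 3.4
```

```bash
python3 -m jog '[{"xyz":[0.5,0,0],"roll":0},{"xyz":[1.1,0,0],"roll":0},{"xyz":[1.8,0,0],"roll":0},{"xyz":[2.5,0,0],"roll":0},{"xyz":[3.2,0,0],"roll":0},{"xyz":[3.9,0,0],"roll":0},{"xyz":[4.5,0,0],"roll":0},{"xyz":[5.0,0,0],"roll":0},{"xyz":[5.2,0,0],"roll":0},{"xyz":[5.2,0,0],"roll":0}]'
python3 - <<'E'
from h import *
snap('wrist','w3.png');d=snap('scene','s3.png')
a=cv2.imread('pics/w3.png')[50:400,150:470];b=cv2.imread('pics/s3.png')[250:400,230:390]
cv2.imwrite('pics/c3.png',np.hstack([cv2.resize(a,(400,430)),cv2.resize(b,(400,430))]))
E
```

```text
t: 5.88
tool_pos: [0.6038, -0.1036, 0.107]
ee_rot: [[0.998, 0.059, -0.001], [0.059, -0.998, -0.002], [-0.001, 0.002, -1.0]]
ft_force: [-2.3, -2.0, 6.4]
width: 0.0001
grasp_force: 3.4
```

View pics/c3.png

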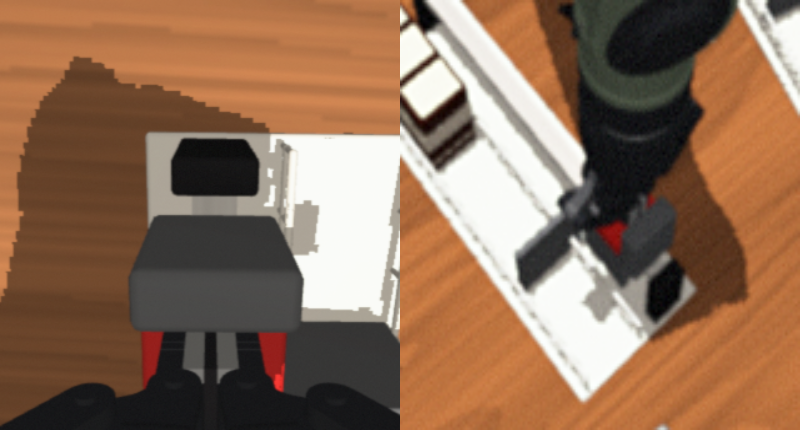

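The views show the stop dragged back with a small gap left to the rear block, and the cartons left standing. I'll continue in smaller steps.

```bash
python3 -m jog '[{"xyz":[0.3,0,0],"roll":0},{"xyz":[0.6,0,0],"roll":0},{"xyz":[0.9,0,0],"roll":0},{"xyz":[1.1,0,0],"roll":0},{"xyz":[1.3,0,0],"roll":0},{"xyz":[1.3,0,0],"roll":0}]'
```

```text
t: 6.72
tool_pos: [0.6124, -0.1028, 0.1069]
ee_rot: [[0.998, 0.059, -0.009], [0.059, -0.998, -0.003], [-0.009, 0.002, -1.0]]
ft_force: [-14.7, -2.3, 16.4]
width: 0.0002
grasp_force: 10.1
```

Force rose to 14.7 N after 120 mm of travel, so the stop is at the end block. Release straight up, keeping a slight forward bias.

```bash
python3 -m jog '[{"xyz":[-0.1,0,-0.2],"roll":0},{"xyz":[-0.2,0,-0.5],"roll":0},{"xyz":[-0.3,0,-0.9],"roll":0},{"xyz":[-0.6,0,-1.6],"roll":0},{"xyz":[-0.9,0,-3],"roll":0},{"xyz":[-1,0,-6],"roll":0},{"xyz":[-1,0,-10],"roll":0},{"xyz":[-4,0,-13],"roll":0},{"xyz":[-9,0,-13],"roll":0},{"xyz":[-12,0,-13],"roll":0},{"xyz":[-12,0,-13],"roll":0},{"xyz":[-12,0,-13],"roll":0}]'
python3 - <<'E'
from h import *
o=arm.get_obs(); d=snap('wrist','w4.png'); s=snap('scene','s4.png')
M=np.eye(4); M[:3,:3]=o['ee_rot']; M[:3,3]=o['tool_pos']; M=M@d['T_tool_cam']
h=cv2.cvtColor(d['image'],cv2.COLOR_RGB2HSV)
m=(((h[...,0]<8)|(h[...,0]>172))&(h[...,1]>150)&(h[...,2]>80)).astype('uint8')
n,l,st,c=cv2.connectedComponentsWithStats(m)
for i in range(1,n):
    if st[i,4]>200: print(st[i],ray(d,*c[i],.1,M))
a=cv2.imread('pics/w4.png')[:,100:540];b=cv2.imread('pics/s4.png')[210:410,170:370]
cv2.imwrite('pics/c4.png',np.hstack([cv2.resize(a,(400,430)),cv2.resize(b,(400,430))]))
E
```

```text
t: 8.22
tool_pos: [0.4984, -0.1093, 0.2376]
ee_rot: [[0.998, 0.06, 0.003], [0.06, -0.998, -0.001], [0.003, 0.001, -1.0]]
ft_force: [0.3, 0.1, -0.4]
width: 0.0002
grasp_force: 0.0
[ 283   33   77   79 5846] [ 0.601236   -0.10523062  0.1       ]
```

View pics/c4.png

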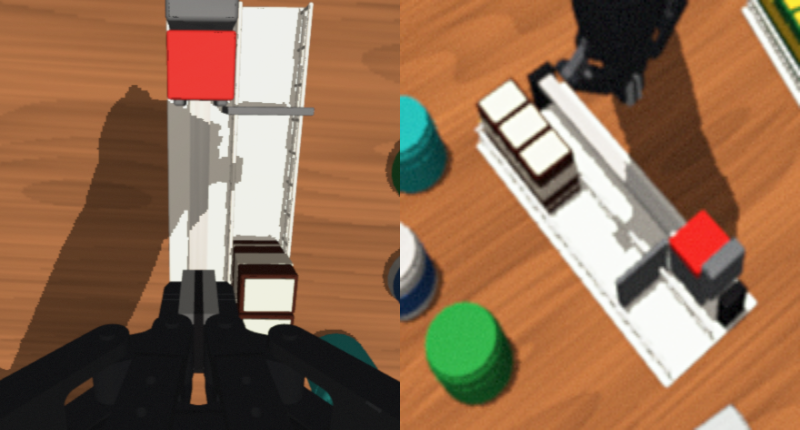

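The release is up and the cartons stand, but pixels alone don't settle whether the stop is really at the block. I'll check the gap close up.

Run:
```python
from h import *
import pickle
D=pickle.load(open('d0.pkl','rb')); P=[]
for n in('scene','top'):
  for d in (D[n],eyes.grab_frame(n)):
    h=cv2.cvtColor(d['image'],cv2.COLOR_RGB2HSV)
    m=(((h[...,0]<8)|(h[...,0]>172))&(h[...,1]>150)&(h[...,2]>80)).astype('uint8')
    k,l,st,c=cv2.connectedComponentsWithStats(m)
    for i in range(1,k):
        p=ray(d,*c[i],.1)
        if st[i,4]>100 and .4<p[0]<.7 and -.2<p[1]<0: print(n,st[i],p)
b=cv2.imread('pics/s4.png')[300:370,290:360]; a=cv2.imread('pics/w4.png')[0:140,230:400]
cv2.imwrite('pics/c5.png',np.hstack([cv2.resize(x,(400,400),interpolation=cv2.INTER_CUBIC) for x in(a,b)]))
```

```text
scene [268 270  27  29 379] [ 0.48259756 -0.11438265  0.1       ]
scene [305 307  30  32 508] [ 0.59872042 -0.10657011  0.1       ]
top [355 202  18  19 293] [ 0.48130775 -0.10897739  0.1       ]
```

View pics/c5.png

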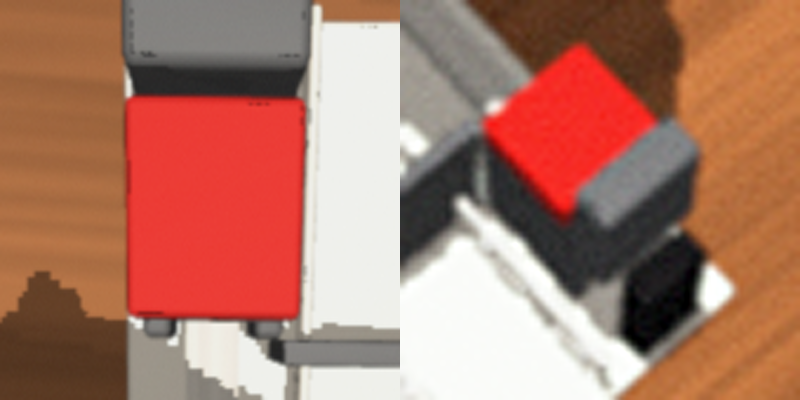

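Contact then sat right at the shoulder, and the cameras give about 116 mm of motion, so it may be at the end or a few mm short. I'll press and push once more to be sure. This time I keep the forward bias until the release has sprung up.

```bash
python3 -m jog '[{"xyz":[4,0,0],"roll":0},{"xyz":[8,0,0],"roll":0},{"xyz":[10.5,0,2],"roll":0},{"xyz":[10.6,0,6],"roll":0},{"xyz":[10.6,0,10],"roll":0},{"xyz":[10.6,0,11.6],"roll":0},{"xyz":[10.6,0,12.3],"roll":0},{"xyz":[10.6,0,12.8],"roll":0},{"xyz":[10.6,0,13.1],"roll":0},{"xyz":[10.6,0,13.1],"roll":0},{"xyz":[10.6,0,13.1],"roll":0}]'
```

```text
t: 9.8
tool_pos: [0.6036, -0.1028, 0.107]
ee_rot: [[0.998, 0.06, 0.002], [0.06, -0.998, -0.0], [0.002, 0.0, -1.0]]
ft_force: [-3.3, 0.2, 4.2]
width: -0.0005
grasp_force: 2.6
```

```bash
python3 -m jog '[{"xyz":[0.2,0,0],"roll":0},{"xyz":[0.4,0,0],"roll":0},{"xyz":[0.6,0,0],"roll":0},{"xyz":[0.8,0,0],"roll":0},{"xyz":[1.0,0,0],"roll":0},{"xyz":[1.2,0,0],"roll":0},{"xyz":[1.2,0,0],"roll":0},{"xyz":[1.2,0,0],"roll":0}]'
```

```text
t: 10.8
tool_pos: [0.6123, -0.1027, 0.107]
ee_rot: [[0.998, 0.059, -0.004], [0.059, -0.998, -0.002], [-0.004, 0.002, -1.0]]
ft_force: [-12.0, -1.2, 12.0]
width: -0.0001
grasp_force: 7.4
```

It stops at the same place (x = 0.612) with 12 N, well over the 4 N friction, so that is the rear end. Lift straight up with the bias kept, then move clear.

```bash
python3 -m jog '[{"xyz":[0,0,-0.3],"roll":0},{"xyz":[0,0,-0.7],"roll":0},{"xyz":[0,0,-1.2],"roll":0},{"xyz":[-0.2,0,-1.8],"roll":0},{"xyz":[-0.6,0,-3],"roll":0},{"xyz":[-1,0,-6],"roll":0},{"xyz":[-1,0,-10],"roll":0},{"xyz":[-4,0,-13],"roll":0},{"xyz":[-9,0,-13],"roll":0},{"xyz":[-12,0,-13],"roll":0},{"xyz":[-12,0,-13],"roll":0},{"xyz":[-12,0,-13],"roll":0}]'
python3 - <<'E'
from h import *
d=snap('scene','s6.png')
h=cv2.cvtColor(d['image'],cv2.COLOR_RGB2HSV)
m=(((h[...,0]<8)|(h[...,0]>172))&(h[...,1]>150)&(h[...,2]>80)).astype('uint8')
k,l,st,c=cv2.connectedComponentsWithStats(m)
for i in range(1,k):
    p=ray(d,*c[i],.1)
    if st[i,4]>100 and .4<p[0]<.7 and -.2<p[1]<.3: print(st[i],p)
cv2.imwrite('pics/c6.png',cv2.resize(cv2.imread('pics/s6.png')[160:400,140:480],(790,558)))
E
```

```text
t: 12.3
tool_pos: [0.4967, -0.1097, 0.2369]
ee_rot: [[0.998, 0.06, 0.004], [0.06, -0.998, -0.001], [0.004, 0.001, -1.0]]
ft_force: [0.6, 0.8, -0.3]
width: 0.0003
grasp_force: 0.0
[405 222  27  25 345] [0.56699997 0.19631888 0.1       ]
[305 307  30  32 506] [ 0.59888242 -0.10662645  0.1       ]
```

View pics/c6.png

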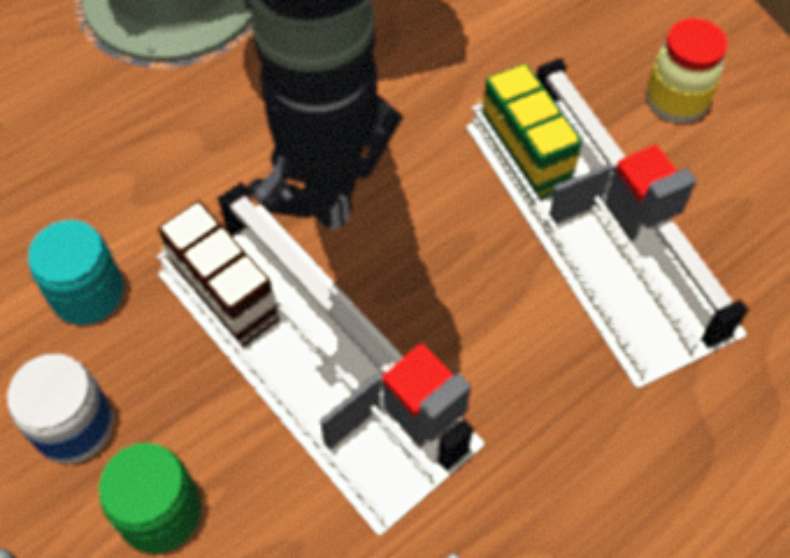

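The picture shows the brown lane's stop at the rear block with its release up at about (420,378). The cartons, cans, jar and the green lane's stop are where they were. The stop position matches the earlier reading to 0.2 mm, so I'm handing in.

```bash
python3 -c "
from rig import arm; print(arm.hand_in())"
```

```text
the job is handed in; nothing more can be done
None
```

The brown lane's stop is back at its rear end block, where it stopped at the same point on two separate pushes; its release has sprung up, the arm is clear, nothing else appears to have moved, and the job is handed in at about 12.4 s.

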